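Clean down the inspection deck and hang up the scraper

ROBOT

A 7-joint arm with a two-finger parallel gripper is mounted at the origin on a cart in front of the work surface, level with it; the furniture and walls round the work are solid. World frame = base frame: x ahead of the robot, y to its left, z up, the work surface at z = 0. Lengths are in m, angles in rad, forces in N, time in s.
With the tool pointing down it reaches from about 0.4 to 0.85 m from the base axis. Payload 10.4 kg.
Tool frame: the origin (TCP) lies at the centre of the arm's flange, where the gripper is bolted on; the fingertips stand 182 mm ahead of it and the grasp point (between the pads) lies 164 mm ahead of it; z points along the fingers, y is the line along which they close (so a half turn about z gives the same grasp; the last joint's range is limited). The gripper opens to 87 mm and grips with 3 to 60 N. Pads are 19 mm wide; open, the fingers measure 117 mm over their backs; the gripper's body (75 mm by 190 mm) begins 51 mm behind the grasp point.
Start: joints at [-1.154, 0.332, -0.065, 1.46, 0.022, 1.35, -0.088], TCP at [0.266, 0.566, 0.405] pointing down, gripper open.
Joint ranges: [-2.6, 2.6], [-0.5, 2.12], [-1.47, 1.34], [0.16, 2.42], [-1.27, 4.41], [0.06, 2.06], [-2.6, 2.6]. Speed limits (rad/s): [2.22, 2.22, 2.79, 2.79, 3.14, 3.14, 3.14].

INTERFACE

Orientations are given as a unit quaternion [x, y, z, w].
In Python, from bench import r, eyes, job gives the robot as it stands. The module is installed in compiled form; this text tells all that it offers.
- The arm moves only by the shell command python3 -m inch 'ROWS' [OPENING] [FORCE]. ROWS is JSON, a list of rows, each a list of 6 numbers: the shift along the tool's x, y, z normalised to -1 to 1, where 1 is 4 cm, then the turn, a rotation vector about the tool's x, y, z normalised to -1 to 1, where 1 is 0.12 rad. In form: [[x, y, z, wx, wy, wz], ...]. A call has exactly 5 rows; each row shifts and turns the commanded pose from where the row before left it, along the tool's axes as they then stand; what a row does not reach is not made up. A row lasts 1/12 s, in which the tool goes at most 41.7 mm and 7.16 degrees, less where a joint would pass 70% of its speed; a pose out of reach is approached as far as the arm can. A call with a number of a shift or a turn outside -1 to 1 is refused whole. A call with a gripper value outside its range is refused whole. OPENING is the gripper command: -1 is shut, 1 is fully open, values between are in proportion, set as the call begins (- or left out, the last holds). The fingers move at their own pace and stop on an object; FORCE is the grip in N (left out, the last holds). Time passes only in rows, so rows that do not move let the fingers close, or fill a call up. It gives the time, the measured TCP pose, the force, the opening and the grip force at its end, in the units of the state.
- r.read_state(): the state, without advancing time (a new reading comes with each control period).
- eyes.camera(name): name is "scene" or "top"; returns a dict with "pixels" (480x640x3 uint8, red, green, blue), "fx", "fy", "cx", "cy" (pixels), "D" ([k1, k2, p1, p2, k3] as OpenCV has them; the pictures are not rectified), "extrinsics" (4x4, takes a point from camera to world coordinates). Camera axes: x right, y down, z forward; pixel columns grow to the right and rows downward; lengths in m; the calibration is good to about 2 mm. A picture is of the moment at which its call begins. There is no depth.
- job.close_job(): hands the job in; it is judged then, once.
The state is a dict: "time": time; "joint_positions": joint angles; "joint_vel": joint speeds; "joint_torque": joint torques, N m; "ee_pos": TCP position; "eef_rot": TCP orientation; "ft_force": force on the tool from outside, world axes, zero at the start; "torque": the same for the moment, N m; "width": finger opening in m; "grip_force": force on a finger pad.
Only numpy, scipy, OpenCV 4.12 (cv2) and the standard library are available. Lean on these libraries where they do the work, as an engineer would, in place of code of your own. Each camera call takes 0.05 s, during which the arm holds its last target. There are 200 camera calls.

TASK

Clean down the inspection deck: lift any V-blocks off it and stand them upright on the rubber mat, and sweep every steel chip over the deck's front edge into the trough with the scraper, never touching the chips with the fingers. Before hanging the scraper up, turn the empty swivel hook until its prongs point straight out over the drip dish, then hang the scraper by its handle bar across both prongs, so that it hangs upright over the dish. Leave the screwdriver, the brush and the green stone alone.

Things in the scene. Friction and masses are not known exactly. Their poses are not given: they have to be found in the camera images.
- deck: Fixed grey metal deck, 220 mm (own x) by 240 mm (own y); origin on the bench under its centre, flat top 36 mm above the bench. Lips 10 mm wide, 12 mm high along both side edges (220 mm clear between them), rear edge open. Along the front (own -x, toward the robot) lies the chip trough: inside own x = -110 to -202 mm, floor 6 mm, walls 37 mm above the bench.
- stand: Fixed hook stand. Origin: on the bench under the post's axis, about which the hook turns; a drip dish 90 x 130 mm, 12 mm high, is fixed on its own -x side, centred 95 mm from the axis. Only the hook on top turns.
- hook (a joint): Swivel hook's angle about the post, rad, growing anticlockwise seen from above; 0 = prongs straight out over the drip dish; range -0.4 to 2.7. Stiff friction hinge (0.2 N m): stays where it is left. Starts turned well away from the dish.
- hook_fin (a point): On the swivel axis, 164 mm above the bench: where to grip the black turning fin on top of the hook. Fin 44 mm long (along the prongs' direction), 12 mm thick, from 142 to 176 mm above the bench, on a round head of 24 mm radius. Own -x points along the prongs.
- hook_hang (a point): Where the centre of the scraper's bar lies when hung: 95 mm out from the swivel axis, midway between the prongs, 150 mm above the bench; own -x points outward. Two parallel prongs 8 mm thick, 74 mm apart between centres, tops 142 mm above the bench, run from a crossbar 35 mm out to 125 mm out, then turn up to tips 135 mm out, 160 mm above the bench.
- scraper_bar (a point): Centre of the scraper's handle bar, 84 mm above its underside. Bar along own y, 14 mm thick, 16 mm high, 126 mm long, on two posts 12 mm thick at own y = +-56 mm (opening 100 x 50 mm under the bar). Below: wood and rubber block 24 mm thick (own x), 124 mm long (own y), 26 mm high. 0.18 to 0.29 kg. Stands upright on the bench.
- mat: Fixed thin black rubber mat, 130 mm (own x) by 220 mm (own y), 3 mm thick; origin at the centre of its underside.
- v_block_0_mid (a point): V-block: its centre, 16 mm above its underside. Bright steel, 55 mm (own x) by 36 mm (own y) by 32 mm tall with a groove in its top along own x, about 0.25 kg; starts on the rear half of the deck. Two or three are there.
- v_block_1_mid (a point): V-block: its centre, 16 mm above its underside. Bright steel, 55 mm (own x) by 36 mm (own y) by 32 mm tall with a groove in its top along own x, about 0.25 kg; starts on the rear half of the deck. Two or three are there.
- v_block_2_mid (a point): V-block: its centre, 16 mm above its underside. Bright steel, 55 mm (own x) by 36 mm (own y) by 32 mm tall with a groove in its top along own x, about 0.25 kg; starts on the rear half of the deck. Two or three are there.
- chip_0: Dark curled steel chip, 34 x 14 x 12 mm, 20 g; origin at the centre of its underside. Starts on the front half of the deck. Two to four are there.
- chip_1: Dark curled steel chip, 34 x 14 x 12 mm, 20 g; origin at the centre of its underside. Starts on the front half of the deck. Two to four are there.
- chip_2: Dark curled steel chip, 34 x 14 x 12 mm, 20 g; origin at the centre of its underside. Starts on the front half of the deck. Two to four are there.
- chip_3: Dark curled steel chip, 34 x 14 x 12 mm, 20 g; origin at the centre of its underside. Starts on the front half of the deck. Two to four are there.
- screwdriver_1: Yellow-handled screwdriver 159 mm, bystander lying on the bench; origin at the centre of its underside. Leave alone.
- dust_brush: Flat wooden dusting brush 168 mm, bystander lying on the bench; origin at the centre of its underside. Leave alone.
- oil_stone_0: Green dressing stone 25 x 100 x 13 mm, bystander lying on the bench; origin at the centre of its underside. Leave alone.
Not all that is in view belongs to the job. What is shaped like the part that bears v_block_2_mid but orange is not meant.

How it is judged:
On the way:
1. the empty hook is turned to point out over the drip dish (within 0.17 rad), the scraper not yet near it (value of joint hook between -0.17 and 0.17 rad and distance between scraper_bar and hook_hang above 0.08 m), for 0.2 s.
At the end, for the whole second after the job is handed in: The hook points over the dish within 0.17 rad; the scraper hangs upright (within 0.2 rad) from its bar on both prongs, bar centre within 35 mm of the hanging point; every V-block stands upright (within 0.15 rad) with its centre over the mat; every chip lies in the trough, below the deck's top (value of joint hook between -0.17 and 0.17 rad and distance between scraper_bar and hook_hang below 0.035 m and angle between scraper_bar's own z axis and vertical below 0.2 rad and z of scraper_bar in the frame of stand above 0.14 m and x of v_block_0_mid in the frame of mat between -0.065 and 0.065 m and y of v_block_0_mid in the frame of mat between -0.11 and 0.11 m and angle between each of v_block_0_mid, v_block_1_mid, v_block_2_mid's own z axis and vertical below 0.15 rad and height (world z) of each of v_block_0_mid, v_block_1_mid, v_block_2_mid below 0.03 m and x of v_block_1_mid in the frame of mat between -0.065 and 0.065 m and y of v_block_1_mid in the frame of mat between -0.11 and 0.11 m and x of v_block_2_mid in the frame of mat between -0.065 and 0.065 m and y of v_block_2_mid in the frame of mat between -0.11 and 0.11 m and x of chip_0 in the frame of deck between -0.21 and -0.105 m and y of chip_0 in the frame of deck between -0.12 and 0.12 m and z of each of chip_0, chip_1, chip_2, chip_3 in the frame of deck below 0.036 m and x of chip_1 in the frame of deck between -0.21 and -0.105 m and y of chip_1 in the frame of deck between -0.12 and 0.12 m and x of chip_2 in the frame of deck between -0.21 and -0.105 m and y of chip_2 in the frame of deck between -0.12 and 0.12 m and x of chip_3 in the frame of deck between -0.21 and -0.105 m and y of chip_3 in the frame of deck between -0.12 and 0.12 m); the robot touches nothing.
It fails at once if the fingers touch a chip (contact force between the fingers and chip_0 above 0.5 N or contact force between the fingers and chip_1 above 0.5 N or contact force between the fingers and chip_2 above 0.5 N or contact force between the fingers and chip_3 above 0.5 N).
It fails at once if the screwdriver, brush or green stone is moved by more than 30 mm (distance of any of screwdriver_1, dust_brush, oil_stone_0 from where it was at the start of the episode above 0.03 m).
Of v_block_0, v_block_1, v_block_2 only 2 to 3 are there at a start; the rules pass over those that are not, and their reading is None.
Of chip_0, chip_1, chip_2, chip_3 only 2 to 4 are there at a start; the rules pass over those that are not, and their reading is None.
At some moment in a run one of v_block_0, v_block_1, v_block_2 may be knocked a few centimetres aside while the robot is not near it.
It also fails if it takes over 200 s, if anything falls off the work surface, if the arm or the gripper's body presses on something with over 40 N, if the wrist force passes 120 N, or if a joint passes its speed limit or range.

## Working session

There is one attempt and no reset: what is moved stays moved. The work goes in short steps, Python scripts to look and compute and a shell command to move; the robot and the scene stay as the last step left them, time stands still between calls to the robot, and variables do not carry over. Pictures are saved under pics/ and viewed, at most 14 in all, crops included, and the job is handed in when it is done.

```bash
mkdir -p pics; cat > h.py <<'E'
import numpy as np, cv2
from bench import r, eyes, job
from scipy.spatial.transform import Rotation as R
def snap(n,save=None):
    c=eyes.camera(n)
    if save: cv2.imwrite('pics/'+save,c['pixels'][:,:,::-1])
    return c
def ray(c,uv):
    K=np.array([[c['fx'],0,c['cx']],[0,c['fy'],c['cy']],[0,0,1.]])
    p=cv2.undistortPoints(np.array(uv,float).reshape(-1,1,2),K,np.array(c['D'],float)).reshape(-1,2)
    E=np.array(c['extrinsics']); d=np.c_[p,np.ones(len(p))]@E[:3,:3].T
    return E[:3,3],d
def onz(c,uv,z):
    o,d=ray(c,uv); return o+d*((z-o[2])/d[:,2])[:,None]
def proj(c,P):
    K=np.array([[c['fx'],0,c['cx']],[0,c['fy'],c['cy']],[0,0,1.]])
    E=np.linalg.inv(np.array(c['extrinsics']))
    return cv2.projectPoints(np.array(P,float).reshape(-1,1,3),cv2.Rodrigues(E[:3,:3])[0],E[:3,3],K,np.array(c['D'],float))[0].reshape(-1,2)
E
python3 - <<'E'
from h import *
np.set_printoptions(precision=3,suppress=True)
for n in('scene','top'):
    c=snap(n,n+'0.png'); print(n,c['fx'],c['cx'],c['cy'],c['D']); print(np.array(c['extrinsics']))
s=r.read_state(); print(s['ee_pos'],R.from_quat(s['eef_rot']).as_matrix(),s['width'])
E
```

```text
scene 457.8183498382147 322.9846783754405 243.25581550306796 [-0.089  0.     0.     0.     0.   ]
[[ 0.576 -0.334  0.746 -0.386]
 [-0.818 -0.257  0.515 -0.722]
 [ 0.02  -0.907 -0.421  0.688]
 [ 0.     0.     0.     1.   ]]
top 465.4841581886457 315.21726120432425 236.6353748630341 [-0.028  0.     0.     0.     0.   ]
[[-0.017 -0.993  0.119  0.439]
 [-1.     0.015 -0.016 -0.03 ]
 [ 0.014 -0.12  -0.993  1.263]
 [ 0.     0.     0.     1.   ]]
[0.266 0.565 0.404] [[-0.905  0.426 -0.   ]
 [ 0.426  0.905 -0.001]
 [-0.    -0.001 -1.   ]] 0.08706765976479756
```

View pics/top0.png

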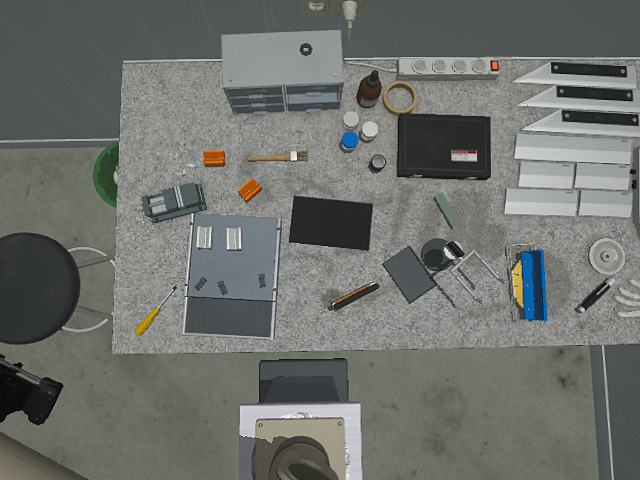

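View pics/scene0.png

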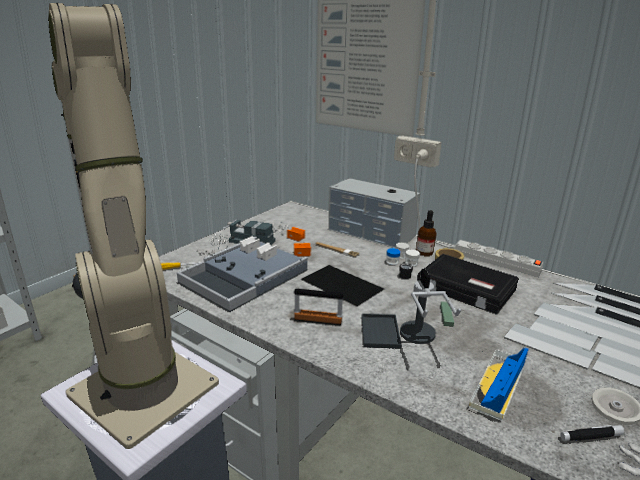

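The top view shows two bright V-blocks at (204,237) and (234,238), and three chips at (201,284), (223,287) and (262,281). The mat is at (331,222), the scraper at (354,295), the post at about (438,254), the dish at (409,274), and the prongs point to about (470,285). V-block candidates: the two bright steel ones on the deck fit the description. The orange ones at (213,158) and (249,189) are decoys on the bench.

```bash
python3 - <<'E'
from h import *
a=cv2.imread('pics/top0.png')
x=cv2.resize(a[205:345,180:290],None,fx=3.6,fy=3.6,interpolation=cv2.INTER_CUBIC)
y=cv2.resize(a[215:335,320:515],None,fx=4,fy=4,interpolation=cv2.INTER_CUBIC)
cv2.imwrite('pics/c1.png',x);cv2.imwrite('pics/c2.png',y)
E
```

```text
(no output)
```

View pics/c1.png

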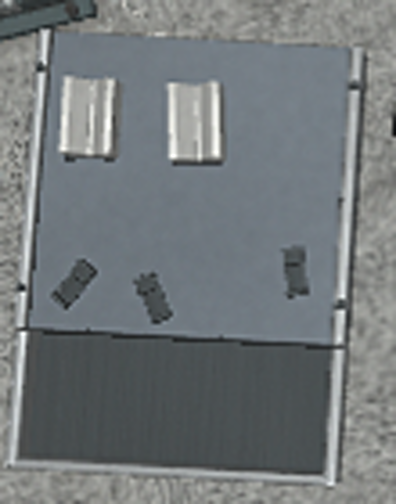

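View pics/c2.png

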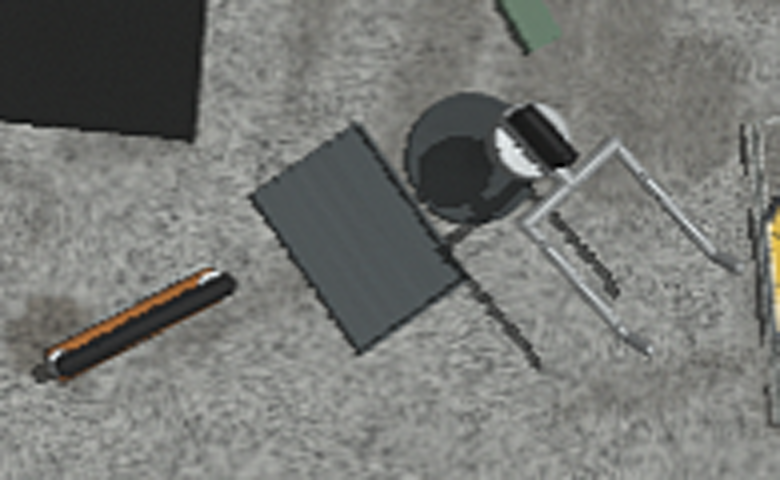

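```bash
python3 - <<'E'
from h import *
np.set_printoptions(precision=4,suppress=True)
c=snap('top')
A=lambda p:np.array(p)/3.6+[180,205]
B=lambda p:np.array(p)/4+[320,215]
def ang(a,b): return np.arctan2(*(b-a)[[1,0]])
dk=onz(c,A([[22,328],[343,347],[362,50],[45,32]]),.042)
print('deck corners L-front,R-front,R-rear,L-rear\n',dk[:,:2],'side yaw',ang(dk[0],dk[3]),ang(dk[1],dk[2]))
p=onz(c,A([[90,117],[196,122]]),.068);print('blk',p[:,:2])
q=onz(c,A([[90,78],[87,155],[194,83],[196,161]]),.068);print(ang(q[1],q[0]),ang(q[3],q[2]),np.linalg.norm(q[1]-q[0]))
print('chips',onz(c,A([[75,283],[153,298],[295,271]]),.046)[:,:2])
g=c['pixels'].astype(int);m=((g.max(2)<60)&(np.indices(g.shape[:2])[0]>190)&(np.indices(g.shape[:2])[0]<255)).astype(np.uint8)
m[:,:285]=0;m[:,378:]=0
(ct),_=cv2.findContours(m,0,2);k=max(ct,key=cv2.contourArea)
mm=onz(c,cv2.boxPoints(cv2.minAreaRect(k)),.003);print('mat',mm[:,:2],mm.mean(0))
b=onz(c,B([[60,370],[230,285]]),.092);print('bar',b,b.mean(0),ang(b[0],b[1]),np.linalg.norm(b[1]-b[0]))
print('fin',onz(c,B([[542,136]]),.176))
x=onz(c,B([[613,143],[525,225]]),.142);t=onz(c,B([[737,268],[648,350]]),.16)
print('cross',x[:,:2],'tips',t[:,:2],'prong dir',ang(x[0],t[0]),ang(x[1],t[1]))
h=np.array([np.cos(v:=ang(x.mean(0),t.mean(0))),np.sin(v)]);print('axis',x.mean(0)[:2]-.035*h,t.mean(0)[:2]-.135*h)
ds=onz(c,B([[355,122],[250,195],[360,353],[463,280]]),.012);print('dish',ds[:,:2],ds.mean(0))
print('dish long yaw',ang(ds[1],ds[2]),ang(ds[0],ds[3]))
s=onz(c,B([[470,157]]),.01);print('base',s)
E
```

```text
deck corners L-front,R-front,R-rear,L-rear
 [[0.4357 0.289 ]
 [0.4184 0.0574]
 [0.635  0.0419]
 [0.652  0.2754]] side yaw -0.06262768132296782 -0.07129312963513353
blk [[0.5852 0.2357]
 [0.5804 0.1598]]
-0.027171856958885052 0.029323978082832335 0.0556024105231103
chips [[0.4673 0.2502]
 [0.4557 0.1938]
 [0.4735 0.0914]]
mat [[ 0.5775  0.0232]
 [ 0.7062  0.0088]
 [ 0.6804 -0.2094]
 [ 0.5519 -0.1923]] [ 0.629  -0.0924  0.003 ]
bar [[ 0.4016 -0.0947  0.092 ]
 [ 0.4525 -0.2025  0.092 ]] [ 0.4271 -0.1486  0.092 ] -1.1301758349575857 0.11921882177715433
fin [[ 0.5357 -0.3777  0.176 ]]
cross [[ 0.5337 -0.432 ]
 [ 0.4848 -0.3754]] tips [[ 0.4563 -0.4961]
 [ 0.409  -0.4396]] prong dir -2.450321380478629 -2.439156874652076
axis [ 0.5361 -0.3813] [ 0.5361 -0.3812]
dish [[ 0.5618 -0.3029]
 [ 0.5135 -0.2298]
 [ 0.4066 -0.3   ]
 [ 0.4539 -0.3715]] [ 0.484 -0.301  0.012]
dish long yaw -2.5600308082681287 -2.574472286427481
base [[ 0.5369 -0.3808  0.01  ]]
```

The crops confirm two V-blocks, three chips, and the fin and prongs pointing to lower right. The hook is about 1.69 rad off, since the dish direction is 2.146 and the prong direction 3.838. I'll start with the blocks: align the tool and refine their outlines.

```bash
cat > plan.py <<'E'
import sys
from h import *
# target grasp point x y z (TCP 0.164 higher), tool yaw a (direction of tool x); prints units
x,y,z,a=map(float,sys.argv[1:5])
s=r.read_state(); M=R.from_quat(s['eef_rot']).as_matrix(); p=np.array(s['ee_pos'])
a0=np.arctan2(M[1,0],M[0,0]); d=(a0-a+np.pi)%(2*np.pi)-np.pi
print('t',round(s['time'],2),'grasp',np.round(p+.164*M[:,2],4),'a',round(a0,4),'zaxis',np.round(M[:2,2],4),'w',round(s['width'],4),'f',np.round(s['ft_force'],1),'grip',round(s['grip_force'],1),'j7',round(s['joint_positions'][6],2))
T=np.array([[np.cos(a),np.sin(a),0],[np.sin(a),-np.cos(a),0],[0,0,-1]]).T
D=np.array([x,y,z+.164])-p
print('turn units',round(d/.12,2),' shift units after turn',np.round(T.T@D/.04,2),' now',np.round(M.T@D/.04,2) )
E
sed -i 's/T.T@D/np.array([[np.cos(a),np.sin(a),0],[np.sin(a),-np.cos(a),0],[0,0,-1]])@D/;/^T=/d' plan.py
python3 -m inch '[[0,0,0,0,0,-0.9],[0,0,0,0,0,-0.9],[0,0,0,0,0,-0.9],[0,0,0,0,0,-0.9],[0,0,0,0,0,0]]' 0.3 30
python3 plan.py .585 .2357 .15 3.14
python3 - <<'E'
from h import *
c=snap('top');g=cv2.resize(c['pixels'],None,fx=4,fy=4,interpolation=2);lo=g.min(2).astype(int)
m=np.zeros(lo.shape,np.uint8);m[218*4:255*4,192*4:250*4]=lo[218*4:255*4,192*4:250*4]>150
for k in cv2.findContours(cv2.morphologyEx(m,3,np.ones((15,15))),0,2)[0]:
    if cv2.contourArea(k)>2000:
        b=onz(c,(cv2.boxPoints(cv2.minAreaRect(k))-1.5)/4,.068);e=b[1]-b[0],b[2]-b[1]
        print(b.mean(0),[(np.linalg.norm(v),np.arctan2(v[1],v[0])) for v in e])
E
```

```text
time: 0.57
ee_pos: [0.2661, 0.5654, 0.4044]
eef_rot: [0.001, 1.0, -0.0, -0.0]
ft_force: [1.1, -0.1, 0.4]
width: 0.0622
grip_force: 0.0
t 0.57 grasp [0.2661 0.5654 0.2404] a 3.1389 zaxis [-0.0003 -0.0005] w 0.0622 f [ 1.1 -0.1  0.4] grip 0.0 j7 0.33
turn units -0.01  shift units after turn [-7.99 -8.23  2.26]  now [-8.   -8.22  2.26]
[0.58273695 0.16244642 0.068     ] [(np.float64(0.0370727298741818), np.float64(-1.5724524154344972)), (np.float64(0.05644481749983077), np.float64(-3.126092868732592))]
[0.58752723 0.2393771  0.068     ] [(np.float64(0.05561959381478374), np.float64(-0.043620812965867124)), (np.float64(0.03753455203318845), np.float64(-1.644114810666821))]
```

```bash
python3 -m inch '[[-0.53,-0.67,0,0,0,0],[-0.53,-0.67,0,0,0,0],[-0.53,-0.67,0,0,0,0],[-0.53,-0.67,0,0,0,0],[-0.53,-0.67,0,0,0,0]]' 0.3 30 >/dev/null
python3 -m inch '[[-0.53,-0.67,0,0,0,0],[-0.53,-0.67,0,0,0,0],[-0.53,-0.67,0,0,0,0],[-0.53,-0.67,0,0,0,0],[-0.53,-0.67,0,0,0,0]]' >/dev/null
python3 -m inch '[[-0.53,-0.67,0.4,0,0,0],[-0.53,-0.67,0.5,0,0,0],[-0.53,-0.67,0.5,0,0,0],[-0.53,-0.67,0.5,0,0,0],[-0.53,-0.67,0.3,0,0,0]]'
python3 plan.py .5827 .1625 .070 3.14
```

```text
time: 1.87
ee_pos: [0.5812, 0.1595, 0.3146]
eef_rot: [0.006, 1.0, -0.0, -0.001]
ft_force: [0.3, 0.8, -0.5]
width: 0.0564
grip_force: 0.0
t 1.87 grasp [0.5809 0.1594 0.1506] a 3.1295 zaxis [-0.0019 -0.0007] w 0.0564 f [ 0.3  0.8 -0.5] grip 0.0 j7 1.27
turn units -0.09  shift units after turn [-0.04  0.07  2.01]  now [-0.04  0.08  2.01]
```

```bash
python3 -m inch '[[0,0,0,0,0,0],[0,0,0,0,0,0],[0,0,0,0,0,0],[0,0,0,0,0,0],[0,0,0,0,0,0]]' >/dev/null
python3 plan.py .5827 .1625 .070 3.14
```

```text
t 2.28 grasp [0.5806 0.1626 0.1533] a 3.1348 zaxis [0.0007 0.001 ] w 0.0566 f [ 0.3 -0.6 -0.6] grip 0.0 j7 1.26
turn units -0.04  shift units after turn [-0.05  0.    2.08]  now [-0.05 -0.    2.08]
```

```bash
python3 -m inch '[[-0.05,0,0.5,0,0,0],[0,0,0.5,0,0,0],[0,0,0.5,0,0,0],[0,0,0.3,0,0,0],[0,0,0.28,0,0,0]]' >/dev/null
python3 -m inch '[[0,0,0,0,0,0],[0,0,0,0,0,0],[0,0,0,0,0,0],[0,0,0,0,0,0],[0,0,0,0,0,0]]' -1 30
python3 plan.py .5827 .1625 .070 3.14
python3 -m inch '[[0,0,0,0,0,0],[0,0,0,0,0,0],[0,0,-0.3,0,0,0],[0,0,-0.8,0,0,0],[0,0,-0.8,0,0,0]]'
python3 plan.py .628 -.14 .12 3.14
```

```text
time: 3.12
ee_pos: [0.5834, 0.1614, 0.2348]
eef_rot: [0.004, 1.0, 0.001, 0.001]
ft_force: [-0.2, 1.8, 2.3]
width: 0.0356
grip_force: 29.9
t 3.12 grasp [0.5837 0.1616 0.0708] a 3.1338 zaxis [0.0019 0.0011] w 0.0356 f [-0.2  1.8  2.3] grip 29.9 j7 1.28
turn units -0.05  shift units after turn [0.02 0.03 0.02]  now [0.02 0.03 0.02]
time: 3.53
ee_pos: [0.5822, 0.1606, 0.3096]
eef_rot: [0.004, 1.0, -0.001, -0.002]
ft_force: [0.4, -0.2, -1.4]
width: 0.0357
grip_force: 29.9
t 3.53 grasp [0.5816 0.1603 0.1456] a 3.1335 zaxis [-0.0036 -0.0016] w 0.0357 f [ 0.4 -0.2 -1.4] grip 29.9 j7 1.27
turn units -0.05  shift units after turn [-1.16 -7.51  0.64]  now [-1.21 -7.5   0.65]
```

```bash
python3 -m inch '[[-0.12,-0.75,0,0,0,0],[-0.12,-0.75,0,0,0,0],[-0.12,-0.75,0,0,0,0],[-0.12,-0.75,0,0,0,0],[-0.12,-0.75,0,0,0,0]]' >/dev/null
python3 -m inch '[[-0.12,-0.75,0,0,0,0],[-0.12,-0.75,0,0,0,0],[-0.12,-0.75,0,0,0,0],[-0.12,-0.75,0.2,0,0,0],[-0.12,-0.75,0.5,0,0,0]]' >/dev/null
python3 -m inch '[[0,0,0,0,0,0],[0,0,0,0,0,0],[0,0,0,0,0,0],[0,0,0,0,0,0],[0,0,0,0,0,0]]' >/dev/null
python3 plan.py .628 -.14 .0385 3.14
```

```text
t 4.78 grasp [ 0.6291 -0.1378  0.1182] a 3.1358 zaxis [0.0009 0.0007] w 0.0358 f [ 0.5  0.2 -2.7] grip 29.9 j7 1.82
turn units -0.04  shift units after turn [ 0.02 -0.05  1.99]  now [ 0.02 -0.05  1.99]
```

```bash
python3 -m inch '[[0,0,0.5,0,0,0],[0,0,0.5,0,0,0],[0,0,0.4,0,0,0],[0,0,0.3,0,0,0],[0,0,0.26,0,0,0]]' >/dev/null
python3 -m inch '[[0,0,0,0,0,0],[0,0,0,0,0,0],[0,0,0,0,0,0],[0,0,0.02,0,0,0],[0,0,0.02,0,0,0]]' 
python3 -m inch '[[0,0,0,0,0,0],[0,0,0,0,0,0],[0,0,0,0,0,0],[0,0,-0.3,0,0,0],[0,0,-0.8,0,0,0]]' 0.3
python3 -m inch '[[0,0,-0.9,0,0,0],[0,0,-0.9,0,0,0],[0,0.5,-0.2,0,0,0],[0,0.8,0,0,0,0],[0,1,0,0,0,0]]'  >/dev/null
python3 plan.py .5875 .239 .15 3.09
```

```text
time: 5.62
ee_pos: [0.6288, -0.1393, 0.2022]
eef_rot: [0.004, 1.0, 0.0, 0.001]
ft_force: [-1.0, -0.6, -2.8]
width: 0.0356
grip_force: 30.0
time: 6.03
ee_pos: [0.6272, -0.1388, 0.2426]
eef_rot: [0.004, 1.0, 0.0, -0.004]
ft_force: [-0.9, -0.2, 0.1]
width: 0.0552
grip_force: 0.0
t 6.45 grasp [ 0.6299 -0.0495  0.1643] a 3.1287 zaxis [ 0.0037 -0.0012] w 0.0567 f [ 1.2  1.  -1.3] grip 0.0 j7 1.65
turn units 0.32  shift units after turn [1.41 7.14 0.36]  now [1.14 7.19 0.34]
```

```bash
python3 -m inch '[[0.1,0.7,0,0,0,0.36],[0.1,0.7,0,0,0,0],[0.1,0.7,0,0,0,0],[0.1,0.7,0,0,0,0],[0.1,0.7,0,0,0,0]]' >/dev/null
cat > blk.py <<'E'
from h import *
import sys
c=snap('top',sys.argv[1] if len(sys.argv)>1 else None);g=cv2.resize(c['pixels'],None,fx=4,fy=4,interpolation=2);lo=g.min(2).astype(int)
m=np.zeros(lo.shape,np.uint8);m[195*4:255*4,192*4:375*4]=lo[195*4:255*4,192*4:375*4]>150
for k in cv2.findContours(cv2.morphologyEx(m,3,np.ones((15,15))),0,2)[0]:
    if cv2.contourArea(k)>2000:
        px=cv2.minAreaRect(k);z=.035 if px[0][0]>4*285 else .068
        b=onz(c,(cv2.boxPoints(px)-1.5)/4,z);e=b[1]-b[0],b[2]-b[1]
        print(np.array(px[0])/4,b.mean(0),[(round(np.linalg.norm(v),3),round(np.arctan2(v[1],v[0]),3)) for v in e])
E
python3 blk.py top1.png
python3 plan.py .5875 .239 .15 3.09
```

```text
[202.90524292 237.05944824] [0.58747815 0.24213522 0.068     ] [(np.float64(0.055), np.float64(-0.044)), (np.float64(0.032), np.float64(-1.644))]
[349.56903076 221.81874084] [ 0.62663826 -0.1407482   0.035     ] [(np.float64(0.037), np.float64(-1.559)), (np.float64(0.056), np.float64(3.139))]
t 6.92 grasp [0.6143 0.1025 0.1626] a 3.0975 zaxis [0.0004 0.0041] w 0.0563 f [-1.8  6.8 -0.1] grip 0.0 j7 1.36
turn units 0.06  shift units after turn [0.84 3.39 0.32]  now [0.82 3.4  0.33]
```

```bash
python3 -m inch '[[0.17,0.64,0,0,0,0],[0.17,0.64,0,0,0,0],[0.17,0.64,0,0,0,0],[0.17,0.64,0,0,0,0],[0.16,0.64,0,0,0,0]]' >/dev/null
python3 -m inch '[[0,0,0,0,0,0],[0,0,0,0,0,0],[0,0,0,0,0,0],[0,0,0,0,0,0],[0,0,0,0,0,0]]' >/dev/null
python3 plan.py .5875 .239 .070 3.09
```

```text
t 7.75 grasp [0.5888 0.2215 0.1619] a 3.0886 zaxis [ 0.0005 -0.0003] w 0.0566 f [-0.2 -0.2 -0.6] grip 0.0 j7 1.14
turn units -0.01  shift units after turn [0.05 0.44 2.3 ]  now [0.05 0.44 2.3 ]
```

```bash
python3 -m inch '[[0.05,0.44,0,0,0,0],[0,0,0.4,0,0,0],[0,0,0.6,0,0,0],[0,0,0.5,0,0,0],[0,0,0.3,0,0,0]]' >/dev/null
python3 -m inch '[[0,0,0.25,0,0,0],[0,0,0.25,0,0,0],[0,0,0,0,0,0],[0,0,0,0,0,0],[0,0,0,0,0,0]]' >/dev/null
python3 plan.py .5875 .239 .070 3.09
python3 -m inch '[[0,0,0,0,0,0],[0,0,0,0,0,0],[0,0,0,0,0,0],[0,0,0,0,0,0],[0,0,0,0,0,0]]' -1 30 
python3 plan.py .5875 .239 .070 3.09
python3 -m inch '[[0,0,0,0,0,0],[0,0,0,0,0,0],[0,0,-0.3,0,0,0],[0,0,-0.8,0,0,0],[0,0,-0.8,0,0,0]]'
python3 plan.py .628 -.045 .15 3.09
```

```text
t 8.58 grasp [0.5877 0.2408 0.0705] a 3.0905 zaxis [0.0013 0.0007] w 0.0566 f [-0.  -0.1  0.6] grip 0.0 j7 1.12
turn units 0.0  shift units after turn [-0.   -0.04  0.01]  now [-0.   -0.04  0.01]
time: 9.0
ee_pos: [0.5872, 0.2407, 0.2339]
eef_rot: [0.025, 1.0, 0.0, 0.0]
ft_force: [-0.1, 0.1, 1.6]
width: 0.0355
grip_force: 30.0
t 9.0 grasp [0.5873 0.2408 0.0699] a 3.0906 zaxis [0.0004 0.0004] w 0.0355 f [-0.1  0.1  1.6] grip 30.0 j7 1.12
turn units 0.0  shift units after turn [-0.01 -0.04 -0.  ]  now [-0.01 -0.04 -0.  ]
time: 9.42
ee_pos: [0.5865, 0.2403, 0.3094]
eef_rot: [0.026, 1.0, -0.001, -0.002]
ft_force: [0.3, 0.7, -1.9]
width: 0.0358
grip_force: 30.0
t 9.42 grasp [0.5859 0.24   0.1454] a 3.0905 zaxis [-0.0034 -0.0019] w 0.0358 f [ 0.3  0.7 -1.9] grip 30.0 j7 1.11
turn units 0.0  shift units after turn [-1.4  -7.07 -0.12]  now [-1.4  -7.07 -0.11]
```

```bash
python3 -m inch '[[-0.14,-0.71,0,0,0,0],[-0.14,-0.71,0,0,0,0],[-0.14,-0.71,0,0,0,0],[-0.14,-0.71,0,0,0,0],[-0.14,-0.71,0,0,0,0]]' >/dev/null
python3 -m inch '[[-0.14,-0.71,0,0,0,0],[-0.14,-0.71,0,0,0,0],[-0.14,-0.71,0,0,0,0],[-0.14,-0.71,0.2,0,0,0],[-0.14,-0.7,0.5,0,0,0]]' >/dev/null
python3 -m inch '[[0,0,0,0,0,0],[0,0,0,0,0,0],[0,0,0,0,0,0],[0,0,0,0,0,0],[0,0,0,0,0,0]]' >/dev/null
python3 plan.py .628 -.045 .038 3.09
```

```text
t 10.67 grasp [ 0.629  -0.044   0.1182] a 3.0926 zaxis [0.0009 0.0007] w 0.0358 f [-0.7  0.3 -2.7] grip 30.0 j7 1.61
turn units 0.02  shift units after turn [ 0.02 -0.02  2.  ]  now [ 0.02 -0.03  2.  ]
```

```bash
python3 -m inch '[[0,0,0.5,0,0,0],[0,0,0.5,0,0,0],[0,0,0.4,0,0,0],[0,0,0.3,0,0,0],[0,0,0.26,0,0,0]]' >/dev/null
python3 -m inch '[[0,0,0,0,0,0],[0,0,0,0,0,0],[0,0,0,0,0,0],[0,0,0.02,0,0,0],[0,0,0.02,0,0,0]]' 
python3 -m inch '[[0,0,0,0,0,0],[0,0,0,0,0,0],[0,0,0,0,0,0],[0,0,-0.3,0,0,0],[0,0,-0.8,0,0,0]]' 0.3
python3 -m inch '[[0,0,-0.9,0,0,0],[0,0,-1,0,0,0],[0,0,-1,0,0,0],[0,0,-1,0,0,0],[0,0,0,0,0,1]]'  >/dev/null
python3 -m inch '[[0,0,0,0,0,1],[0,0,0,0,0,1],[0,0,0,0,0,1],[0,0,0,0,0,1],[0,0,0,0,0,1]]'  >/dev/null
python3 -m inch '[[0,0,0,0,0,1],[0,0,0,0,0,1],[0,0,0,0,0,1],[0,0,0,0,0,1],[0,0,0,0,0,1]]'  >/dev/null
python3 -m inch '[[0,0,0,0,0,1],[0,0,0,0,0,1],[0,0,0,0,0,1],[0,0,0,0,0,1],[0,0,0,0,0,1]]'  >/dev/null
python3 -m inch '[[0,0,0,0,0,1],[0,0,0,0,0,1],[0,0,0,0,0,1],[0,0,0,0,0,0.9],[0,0,0,0,0,0]]'  >/dev/null
python3 plan.py .537 -.3804 .24 .696
```

```text
time: 11.5
ee_pos: [0.6289, -0.0455, 0.2023]
eef_rot: [0.026, 1.0, 0.0, 0.001]
ft_force: [0.3, 0.0, -3.1]
width: 0.0359
grip_force: 30.0
time: 11.92
ee_pos: [0.6271, -0.0452, 0.2427]
eef_rot: [0.025, 1.0, -0.0, -0.003]
ft_force: [-0.1, 1.2, 0.2]
width: 0.0553
grip_force: 0.0
t 14.0 grasp [ 0.6286 -0.0454  0.2386] a 0.6976 zaxis [0.0008 0.0004] w 0.0563 f [ 0.   0.3 -0.2] grip 0.0 j7 -0.69
turn units 0.01  shift units after turn [-7.12  4.96 -0.04]  now [-7.13  4.95 -0.04]
```

```bash
python3 -m inch '[[-0.71,0.5,0,0,0,0],[-0.71,0.5,0,0,0,0],[-0.71,0.5,0,0,0,0],[-0.71,0.5,0,0,0,0],[-0.71,0.5,0,0,0,0]]' >/dev/null
python3 -m inch '[[-0.71,0.5,0,0,0,0],[-0.71,0.5,0,0,0,0],[-0.71,0.5,0,0,0,0],[-0.71,0.5,0,0,0,0],[-0.71,0.46,0,0,0,0]]' >/dev/null
python3 -m inch '[[0,0,0,0,0,0],[0,0,0,0,0,0],[0,0,0,0,0,0],[0,0,0,0,0,0],[0,0,0,0,0,0]]' >/dev/null
python3 plan.py .537 -.3804 .166 .696
python3 blk.py top2.png
```

```text
t 15.25 grasp [ 0.541  -0.3789  0.2377] a 0.7059 zaxis [0.0005 0.0007] w 0.0564 f [1.  0.5 0.1] grip 0.0 j7 -0.09
turn units 0.08  shift units after turn [-0.1  -0.04  1.79]  now [-0.1  -0.04  1.79]
[349.46005249 221.81832886] [ 0.6266437  -0.14045696  0.035     ] [(np.float64(0.038), np.float64(-1.559)), (np.float64(0.056), np.float64(3.139))]
[314.42837524 221.73764038] [ 0.6282381  -0.04688969  0.035     ] [(np.float64(0.057), np.float64(-0.053)), (np.float64(0.037), np.float64(-1.624))]
[274.75128174 220.49258423] [0.62908008 0.0574348  0.068     ] [(np.float64(0.152), np.float64(-0.53)), (np.float64(0.349), np.float64(-2.135))]
```

View pics/top2.png

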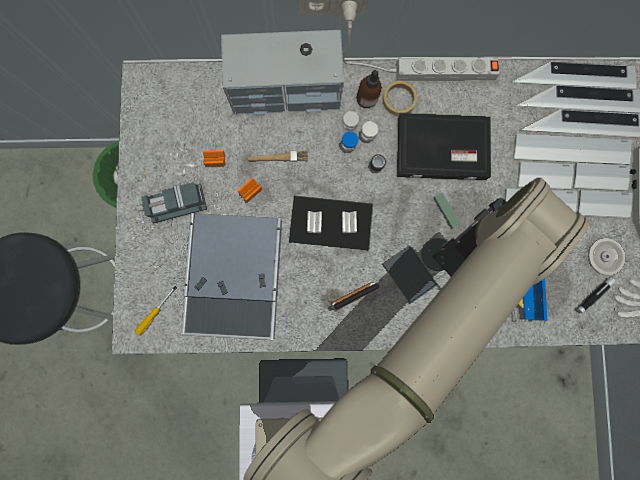

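The picture shows both blocks standing on the mat at (314,222) and (349,222), with the gripper above the hook fin. Next I descend on the fin, close, and turn.

```bash
python3 -m inch '[[-0.1,-0.04,0,0,0,0.08],[0,0,0.5,0,0,0],[0,0,0.5,0,0,0],[0,0,0.5,0,0,0],[0,0,0.27,0,0,0]]' >/dev/null
python3 -m inch '[[0,0,0,0,0,0],[0,0,0,0,0,0],[0,0,0,0,0,0],[0,0,0,0,0,0],[0,0,0,0,0,0]]' 
python3 plan.py .537 -.3804 .166 .696
python3 -m inch '[[0,0,0,0,0,0],[0,0,0,0,0,0],[0,0,0,0,0,0],[0,0,0,0,0,0],[0,0,0,0,0,0]]' -1 45
python3 plan.py .537 -.3804 .166 -.995
```

```text
time: 16.13
ee_pos: [0.5361, -0.382, 0.3318]
eef_rot: [0.941, 0.34, 0.001, 0.001]
ft_force: [0.1, 0.3, -0.1]
width: 0.0565
grip_force: 0.0
t 16.13 grasp [ 0.5364 -0.3821  0.1678] a 0.693 zaxis [ 0.0015 -0.0007] w 0.0565 f [ 0.1  0.3 -0.1] grip 0.0 j7 -0.07
turn units -0.03  shift units after turn [ 0.04 -0.02  0.05]  now [ 0.04 -0.02  0.05]
time: 16.55
ee_pos: [0.536, -0.3818, 0.3307]
eef_rot: [0.941, 0.34, 0.0, -0.0]
ft_force: [-0.2, 0.4, -0.3]
width: 0.031
grip_force: 0.0
t 16.55 grasp [ 0.536  -0.3817  0.1667] a 0.693 zaxis [0.     0.0001] w 0.031 f [-0.2  0.4 -0.3] grip 0.0 j7 -0.07
turn units 14.07  shift units after turn [-0.01 -0.04  0.02]  now [ 0.04 -0.01  0.02]
```

```bash
python3 -m inch '[[0,0,0,0,0,0],[0,0,0,0,0,0],[0,0,0,0,0,0],[0,0,0,0,0,0],[0,0,0,0,0,0]]' 
python3 -m inch '[[0,0,0,0,0,0.4],[0,0,0,0,0,0.7],[0,0,0,0,0,0.7],[0,0,0,0,0,0.7],[0,0,0,0,0,0.7]]' 
python3 plan.py .537 -.3804 .166 -.995
```

```text
time: 16.97
ee_pos: [0.5365, -0.3823, 0.3308]
eef_rot: [0.941, 0.34, 0.0, 0.001]
ft_force: [4.9, -6.3, -4.6]
width: 0.0115
grip_force: 45.0
time: 17.38
ee_pos: [0.5362, -0.3818, 0.3307]
eef_rot: [0.988, 0.152, 0.0, 0.0]
ft_force: [1.0, -0.8, -0.8]
width: 0.0116
grip_force: 45.0
t 17.38 grasp [ 0.5362 -0.3818  0.1667] a 0.3053 zaxis [ 0.0003 -0.0002] w 0.0116 f [ 1.  -0.8 -0.8] grip 45.0 j7 -0.42
turn units 10.84  shift units after turn [-0.02 -0.04  0.02]  now [ 0.03 -0.03  0.02]
```

```bash
python3 -m inch '[[0,0,0,0,0,0.75],[0,0,0,0,0,0.75],[0,0,0,0,0,0.75],[0,0,0,0,0,0.75],[0,0,0,0,0,0.75]]' 
python3 -m inch '[[0,0,0,0,0,0.75],[0,0,0,0,0,0.75],[0,0,0,0,0,0.75],[0,0,0,0,0,0.75],[0,0,0,0,0,0.75]]' 
python3 -m inch '[[0,0,0,0,0,0.75],[0,0,0,0,0,0.75],[0,0,0,0,0,0.75],[0,0,0,0,0,0.75],[0,0,0,0,0,0.3]]' 
python3 plan.py .537 -.3804 .166 -.995
```

```text
time: 17.8
ee_pos: [0.5362, -0.381, 0.3307]
eef_rot: [0.997, -0.072, -0.0, -0.001]
ft_force: [-2.3, 5.7, 3.9]
width: 0.0116
grip_force: 45.0
time: 18.22
ee_pos: [0.5366, -0.3802, 0.3307]
eef_rot: [0.956, -0.292, -0.001, -0.002]
ft_force: [-2.9, 8.2, 5.6]
width: 0.0118
grip_force: 45.0
time: 18.63
ee_pos: [0.5372, -0.3796, 0.3307]
eef_rot: [0.88, -0.475, -0.001, -0.002]
ft_force: [-1.0, 11.8, 6.7]
width: 0.0119
grip_force: 45.0
t 18.63 grasp [ 0.5373 -0.3788  0.1667] a -0.9891 zaxis [0.0003 0.0047] w 0.0119 f [-1.  11.8  6.7] grip 45.0 j7 -1.58
turn units 0.05  shift units after turn [0.01 0.02 0.02]  now [0.01 0.02 0.02]
```

```bash
python3 -m inch '[[0,0,0,0,0,0],[0,0,0,0,0,0],[0,0,0,0,0,0],[0,0,0,0,0,0],[0,0,0,0,0,0]]' 0.3
python3 -m inch '[[0,0,-0.5,0,0,0],[0,0,-1,0,0,0],[0,0,-1,0,0,0],[0,0,0,0,0,-1],[0,0,0,0,0,-1]]' >/dev/null
python3 -m inch '[[0,0,0,0,0,-1],[0,0,0,0,0,-1],[0,0,0,0,0,-1],[0,0,0,0,0,-1],[0,0,0,0,0,-1]]'  >/dev/null
python3 -m inch '[[0,0,0,0,0,-1],[0,0,0,0,0,-1],[0,0,0,0,0,-1],[0,0,0,0,0,-1],[0,0,0,0,0,-1]]'  >/dev/null
python3 -m inch '[[0,0,0,0,0,-1],[0,0,0,0,0,-1],[0,0,0,0,0,-1],[0,0,0,0,0,-1],[0,0,0,0,0,-1]]'  >/dev/null
python3 -m inch '[[0,0,0,0,0,-1],[0,0,0,0,0,-1],[0,0,0,0,0,-1],[0,0,0,0,0,-1],[0,0,0,0,0,-1]]'  >/dev/null
python3 -m inch '[[0,0,0,0,0,-1],[0,0,0,0,0,-1],[0,0,0,0,0,-1],[0,0,0,0,0,0],[0,0,0,0,0,0]]'  >/dev/null
python3 plan.py .428 -.1477 .15 2.01
python3 - <<'E'
from h import *
c=snap('top');a=c['pixels'];cv2.imwrite('pics/c3.png',cv2.resize(a[220:340,310:510],None,fx=4,fy=4,interpolation=2)[:,:,::-1])
E
```

```text
time: 19.05
ee_pos: [0.5358, -0.382, 0.3307]
eef_rot: [0.881, -0.474, 0.0, 0.0]
ft_force: [-0.3, 0.3, -0.2]
width: 0.0373
grip_force: 0.0
t 21.55 grasp [ 0.5357 -0.3821  0.2667] a 2.0087 zaxis [0.0002 0.0002] w 0.0563 f [ 0.8 -0.2  0.2] grip 0.0 j7 1.14
turn units -0.01  shift units after turn [6.45 0.05 2.92]  now [6.45 0.05 2.92]
```

View pics/c3.png

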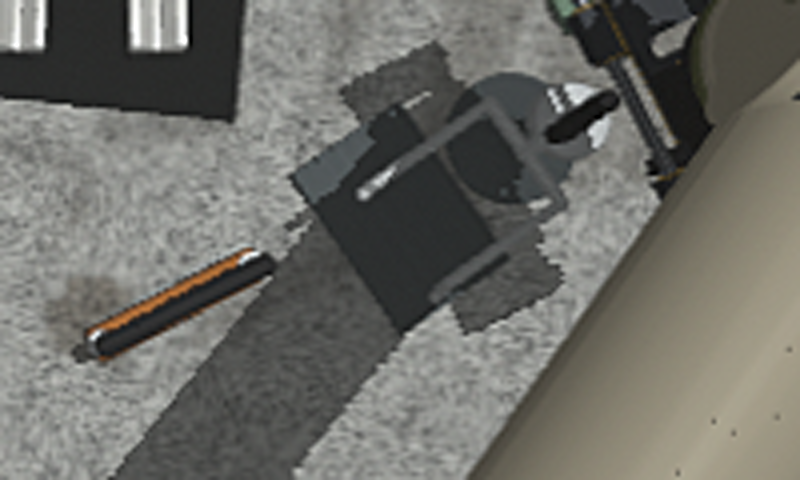

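The prongs now point over the dish, with tips at crop (365,192) and (437,295). The scraper bar runs from (97,347) to (272,265).

```bash
python3 - <<'E'
from h import *
np.set_printoptions(precision=4,suppress=True)
c=snap('top');B=lambda p:(np.array(p)-1.5)/4+[310,220]
x=onz(c,B([[490,98],[557,203]]),.142);t=onz(c,B([[365,192],[437,295]]),.16)
v=t.mean(0)-x.mean(0);print('prong',x[:,:2],t[:,:2],np.arctan2(v[1],v[0]),'hang',x.mean(0)[:2]+.06*v[:2]/np.linalg.norm(v[:2]),t.mean(0)[:2]-.04*v[:2]/np.linalg.norm(v[:2]))
b=onz(c,B([[97,347],[272,265]]),.092);v=b[1]-b[0];print('bar',b.mean(0),np.arctan2(v[1],v[0]),np.linalg.norm(v))
E
```

```text
prong [[ 0.5515 -0.3318]
 [ 0.487  -0.3697]] [[ 0.4948 -0.2496]
 [ 0.4332 -0.2901]] 2.170054998329677 hang [ 0.4854 -0.3012] [ 0.4866 -0.3029]
bar [ 0.4289 -0.1474  0.092 ] -1.1551858265032147 0.12124329625156312
```

```bash
python3 -m inch '[[0.8,0,0,0,0,-0.1],[0.8,0,0,0,0,0.25],[0.8,0,0,0,0,0],[0.8,0,0,0,0,0],[0.8,0,0.3,0,0,0]]' >/dev/null
python3 -m inch '[[0.8,0,0.4,0,0,0],[0.8,0,0.7,0,0,0],[0.8,0,0.8,0,0,0],[0,0,0,0,0,0],[0,0,0,0,0,0]]' >/dev/null
python3 -m inch '[[0,0,0,0,0,0],[0,0,0,0,0,0],[0,0,0,0,0,0],[0,0,0,0,0,0],[0,0,0,0,0,0]]' >/dev/null
python3 plan.py .4289 -.1474 .086 1.99
```

```text
t 22.9 grasp [ 0.4309 -0.1526  0.1822] a 1.9938 zaxis [ 0.0007 -0.0002] w 0.0565 f [-0.   0.5  0.3] grip 0.0 j7 0.66
turn units 0.03  shift units after turn [0.14 0.01 2.41]  now [0.14 0.01 2.41]
```

```bash
python3 -m inch '[[0.14,0.01,0,0,0,0.03],[0,0,0.7,0,0,0],[0,0,0.7,0,0,0],[0,0,0.6,0,0,0],[0,0,0.4,0,0,0]]' >/dev/null
python3 -m inch '[[0,0,0,0,0,0],[0,0,0,0,0,0],[0,0,0,0,0,0],[0,0,0,0,0,0],[0,0,0,0,0,0]]' >/dev/null
python3 plan.py .4289 -.1474 .086 1.99
python3 -m inch '[[0,0,0,0,0,0],[0,0,0,0,0,0],[0,0,0,0,0,0],[0,0,0,0,0,0],[0,0,0,0,0,0]]' -1 45
python3 -m inch '[[0,0,0,0,0,0],[0,0,0,0,0,0],[0,0,0,0,0,0],[0,0,0,0,0,0],[0,0,0,0,0,0]]' 
python3 plan.py .4289 -.1474 .086 1.99
```

```text
t 23.73 grasp [ 0.4294 -0.1468  0.0869] a 1.9914 zaxis [0.0021 0.    ] w 0.0564 f [ 1.  -0.2 -0.1] grip 0.0 j7 0.7
turn units 0.01  shift units after turn [-0.01 -0.01  0.02]  now [-0.01 -0.01  0.02]
time: 24.15
ee_pos: [0.4286, -0.1467, 0.2498]
eef_rot: [0.544, 0.839, 0.0, -0.0]
ft_force: [-1.3, -0.6, -1.2]
width: 0.0312
grip_force: 0.0
time: 24.57
ee_pos: [0.4286, -0.1467, 0.2498]
eef_rot: [0.544, 0.839, 0.0, -0.0]
ft_force: [0.6, 0.4, -0.6]
width: 0.0133
grip_force: 44.7
t 24.57 grasp [ 0.4286 -0.1467  0.0858] a 1.9914 zaxis [-0.0001  0.0001] w 0.0133 f [ 0.6  0.4 -0.6] grip 44.7 j7 0.7
turn units 0.01  shift units after turn [-0.02  0.   -0.01]  now [-0.02  0.   -0.01]
```

```bash
python3 -m inch '[[0,0,-0.3,0,0,0],[0,0,-0.6,0,0,0],[0,0,-0.7,0,0,0],[0,0,-0.7,0,0,0],[0,0,-0.6,0,0,0]]' >/dev/null
python3 -m inch '[[0,0,0,0,0,0.8],[0,0,0,0,0,0.8],[0,0,0,0,0,0.8],[0,0,0,0,0,0.9],[0,0,0,0,0,0.8]]' >/dev/null
python3 -m inch '[[0,0,0,0,0,0],[0,0,0,0,0,0],[0,0,0,0,0,0],[0,0,0,0,0,0],[0,0,0,0,0,0]]' >/dev/null
python3 plan.py .529 .2106 .2 1.50
```

```text
t 25.82 grasp [ 0.4286 -0.1467  0.2018] a 1.5009 zaxis [-0.0001  0.0001] w 0.014 f [ 0.4  0.1 -2.2] grip 44.7 j7 0.15
turn units 0.01  shift units after turn [9.09 1.87 0.04]  now [9.09 1.88 0.05]
```

```bash
python3 -m inch '[[0.91,0.19,0,0,0,0],[0.91,0.19,0,0,0,0],[0.91,0.19,0,0,0,0],[0.91,0.19,0,0,0,0],[0.91,0.19,0,0,0,0]]' >/dev/null
python3 -m inch '[[0.91,0.19,0,0,0,0],[0.91,0.19,0,0,0,0],[0.91,0.19,0,0,0,0],[0.91,0.19,0,0,0,0],[0.91,0.19,0,0,0,0]]' >/dev/null
python3 -m inch '[[0,0,0.4,0,0,0],[0,0,0.3,0,0,0],[0,0,0,0,0,0],[0,0,0,0,0,0],[0,0,0,0,0,0]]' >/dev/null
python3 plan.py .529 .2106 .1225 1.50
python3 - <<'E'
from h import *
a=snap('top')['pixels'];s=snap('scene')['pixels']
cv2.imwrite('pics/c4.png',np.hstack([cv2.resize(a[205:345,170:290],(390,455),interpolation=2),cv2.resize(s[180:320,160:320],None,fx=2.5,fy=3.25,interpolation=2)])[:,:,::-1])
E
```

```text
t 27.07 grasp [0.5307 0.2097 0.1745] a 1.4979 zaxis [ 0.0005 -0.    ] w 0.0134 f [ 1.6  0.1 -1.7] grip 44.8 j7 -0.51
turn units -0.02  shift units after turn [ 0.02 -0.04  1.3 ]  now [ 0.02 -0.04  1.3 ]
```

View pics/c4.png

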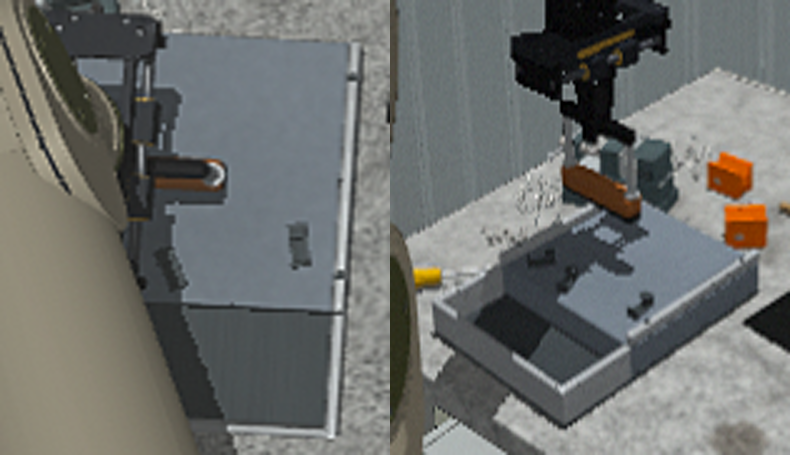

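The left half shows the scraper over the deck behind the chips, with the right-hand chip at (299,245). The right half shows the scraper level and upright. Now I lower it and sweep.

```bash
python3 -m inch '[[0.02,0,0.4,0,0,0],[0,0,0.4,0,0,0],[0,0,0.3,0,0,0],[0,0,0.2,0,0,0],[0,0,0,0,0,0]]' >/dev/null
python3 -m inch '[[0,0,0.02,0,0,0],[0,0,0.02,0,0,0],[0,0,0,0,0,0],[0,0,0,0,0,0],[0,0,0,0,0,0]]' 
python3 plan.py .529 .2106 .1215 1.50
python3 -m inch '[[0,-0.15,0,0,0,0],[0,-0.25,0,0,0,0],[0,-0.3,0,0,0,0],[0,-0.3,0,0,0,0],[0,-0.3,0,0,0,0]]' 
python3 -m inch '[[0,-0.3,0,0,0,0],[0,-0.3,0,0,0,0],[0,-0.3,0,0,0,0],[0,-0.3,0,0,0,0],[0,-0.3,0,0,0,0]]' 
python3 plan.py .410 .219 .1215 1.50
```

```text
time: 28.0
ee_pos: [0.5307, 0.2116, 0.2851]
eef_rot: [0.732, 0.681, 0.001, 0.0]
ft_force: [-2.0, -2.2, 7.0]
width: 0.0135
grip_force: 45.0
t 28.0 grasp [0.5308 0.2117 0.1211] a 1.4992 zaxis [0.0011 0.0005] w 0.0135 f [-2.  -2.2  7. ] grip 45.0 j7 -0.51
turn units -0.01  shift units after turn [-0.03 -0.04 -0.01]  now [-0.03 -0.04 -0.01]
time: 28.42
ee_pos: [0.4783, 0.2157, 0.2852]
eef_rot: [0.732, 0.681, 0.001, 0.001]
ft_force: [-1.0, -0.5, 0.2]
width: 0.0129
grip_force: 44.9
time: 28.83
ee_pos: [0.4179, 0.2199, 0.2846]
eef_rot: [0.732, 0.681, 0.001, 0.0]
ft_force: [-0.6, 1.0, -2.0]
width: 0.0134
grip_force: 45.0
t 28.83 grasp [0.4181 0.22   0.1206] a 1.4995 zaxis [0.0013 0.0007] w 0.0134 f [-0.6  1.  -2. ] grip 45.0 j7 -0.65
turn units -0.0  shift units after turn [-0.04 -0.19 -0.02]  now [-0.04 -0.19 -0.02]
```

```bash
python3 -m inch '[[0,-0.3,0,0,0,0],[0,-0.05,0,0,0,0],[0,0,0,0,0,0],[0,0,-0.5,0,0,0],[0,0,-0.7,0,0,0]]'  >/dev/null
python3 -m inch '[[-0.4,0.6,-0.3,0,0,0],[-0.4,0.6,0,0,0,0],[-0.4,0.6,0,0,0,0],[-0.4,0.6,0,0,0,0],[-0.4,0.6,0,0,0,0]]'  >/dev/null
python3 -m inch '[[0,0,0,0,0,0],[0,0,0,0,0,0],[0,0,0,0,0,0],[0,0,0,0,0,0],[0,0,0,0,0,0]]' >/dev/null
python3 plan.py .523 .125 .1225 1.50
python3 - <<'E'
from h import *
a=snap('top')['pixels'];s=snap('scene')['pixels']
cv2.imwrite('pics/c5.png',np.hstack([cv2.resize(a[205:345,170:290],(390,455),interpolation=2),cv2.resize(s[180:320,160:320],None,fx=2.5,fy=3.25,interpolation=2)])[:,:,::-1])
E
```

```text
t 30.08 grasp [0.5181 0.1332 0.1801] a 1.501 zaxis [-0.0004  0.0003] w 0.0135 f [-0.3  0.1 -2.5] grip 45.0 j7 -0.38
turn units 0.01  shift units after turn [-0.2   0.13  1.44]  now [-0.2   0.13  1.44]
```

View pics/c5.png

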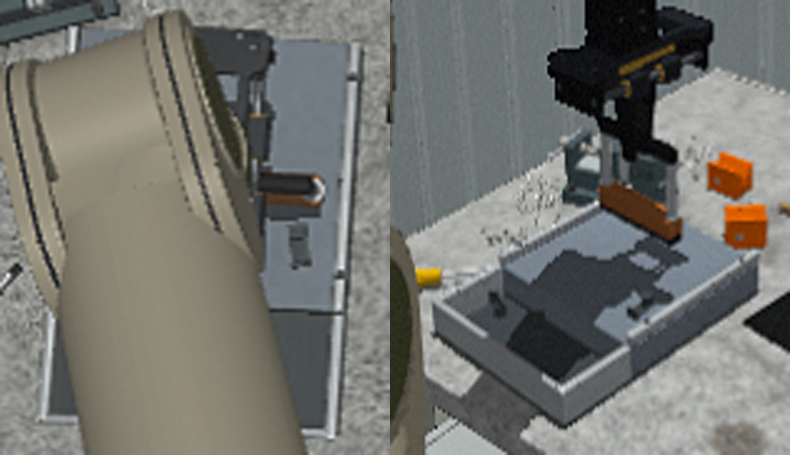

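One chip lies in the trough at (495,302), the other is probably hidden behind the deck's edge, and the third waits at (299,245). Second stroke.

```bash
python3 -m inch '[[-0.15,0.13,0,0,0,0],[0,0,0.4,0,0,0],[0,0,0.5,0,0,0],[0,0,0.3,0,0,0],[0,0,0.2,0,0,0]]' >/dev/null
python3 -m inch '[[0,0,0.04,0,0,0],[0,0,0.03,0,0,0],[0,0,0,0,0,0],[0,0,0,0,0,0],[0,0,0,0,0,0]]' 
python3 plan.py .523 .127 .1215 1.50
python3 -m inch '[[0,-0.15,0,0,0,0],[0,-0.25,0,0,0,0],[0,-0.3,0,0,0,0],[0,-0.3,0,0,0,0],[0,-0.3,0,0,0,0]]' 
python3 -m inch '[[0,-0.3,0,0,0,0],[0,-0.3,0,0,0,0],[0,-0.3,0,0,0,0],[0,-0.3,0,0,0,0],[0,-0.3,0,0,0,0]]' 
python3 -m inch '[[0,-0.25,0,0,0,0],[0,-0.1,0,0,0,0],[0,0,0,0,0,0],[0,0,-0.5,0,0,0],[0,0,-0.7,0,0,0]]'
python3 plan.py .4 .133 .1215 1.50
```

```text
time: 31.02
ee_pos: [0.5237, 0.1261, 0.2862]
eef_rot: [0.732, 0.681, 0.001, 0.0]
ft_force: [0.0, -0.4, -2.5]
width: 0.0134
grip_force: 45.0
t 31.02 grasp [0.5239 0.1262 0.1222] a 1.4995 zaxis [0.0012 0.0005] w 0.0134 f [ 0.  -0.4 -2.5] grip 45.0 j7 -0.36
turn units -0.0  shift units after turn [ 0.02 -0.02  0.02]  now [ 0.02 -0.02  0.02]
time: 31.43
ee_pos: [0.4702, 0.1298, 0.2855]
eef_rot: [0.732, 0.682, -0.0, -0.0]
ft_force: [0.7, -0.0, -2.3]
width: 0.0135
grip_force: 45.0
time: 31.85
ee_pos: [0.412, 0.1347, 0.2876]
eef_rot: [0.732, 0.682, 0.003, 0.001]
ft_force: [1.6, 1.9, 16.4]
width: 0.0138
grip_force: 45.0
time: 32.27
ee_pos: [0.3961, 0.1347, 0.3324]
eef_rot: [0.732, 0.682, -0.002, -0.001]
ft_force: [0.4, 0.0, -1.1]
width: 0.0132
grip_force: 44.9
t 32.27 grasp [0.3955 0.1344 0.1684] a 1.5 zaxis [-0.0035 -0.0018] w 0.0132 f [ 0.4  0.  -1.1] grip 44.9 j7 -0.51
turn units 0.0  shift units after turn [-0.03  0.1   1.17]  now [-0.03  0.1   1.17]
```

```bash
python3 -m inch '[[0,0,-0.6,0,0,0],[0,0,-0.6,0,0,0],[-0.8,0,0,0,0,0],[-0.9,0,0,0,0,0],[-0.9,0,0,0,0,0]]'  >/dev/null
python3 -m inch '[[-0.9,0,0,0,0,0],[-0.9,0,0,0,0,0],[-0.9,0,0,0,0,0],[-0.9,0,0,0,0,0],[-0.4,0,0,0,0,0]]'  >/dev/null
python3 -m inch '[[0,0,0,0,0,0],[0,0,0,0,0,0],[0,0,0,0,0,0],[0,0,0,0,0,0],[0,0,0,0,0,0]]' >/dev/null
python3 plan.py .485 -.3025 .23 .575
python3 blk.py
python3 - <<'E'
from h import *
a=snap('top')['pixels'];s=snap('scene')['pixels']
cv2.imwrite('pics/c6.png',np.hstack([cv2.resize(a[205:345,170:290],(390,455),interpolation=2),cv2.resize(s[180:320,160:320],None,fx=2.5,fy=3.25,interpolation=2)])[:,:,::-1])
E
```

```text
t 33.52 grasp [ 0.379  -0.1273  0.2174] a 1.5013 zaxis [-0.0001  0.0001] w 0.0136 f [ 0.1  0.1 -1.2] grip 44.9 j7 0.05
turn units 7.72  shift units after turn [-0.16  5.12 -0.32]  now [-4.18  2.95 -0.32]
[311.17575073 248.74256897] [ 0.55595982 -0.03707264  0.035     ] [(np.float64(0.022), np.float64(-0.109)), (np.float64(0.117), np.float64(-1.686))]
[349.543396   221.81939697] [ 0.6266375  -0.14067964  0.035     ] [(np.float64(0.038), np.float64(-1.559)), (np.float64(0.056), np.float64(3.139))]
[222.37585449 205.2646637 ] [0.67010514 0.19250704 0.068     ] [(np.float64(0.061), np.float64(-1.526)), (np.float64(0.052), np.float64(-3.079))]
[310.125 207.75 ] [ 0.66632284 -0.03599972  0.035     ] [(np.float64(0.064), np.float64(-1.585)), (np.float64(0.069), np.float64(3.123))]
[272.43060303 224.35748291] [0.61845106 0.06249093 0.068     ] [(np.float64(0.156), np.float64(-0.107)), (np.float64(0.092), np.float64(-1.694))]
```

View pics/c6.png

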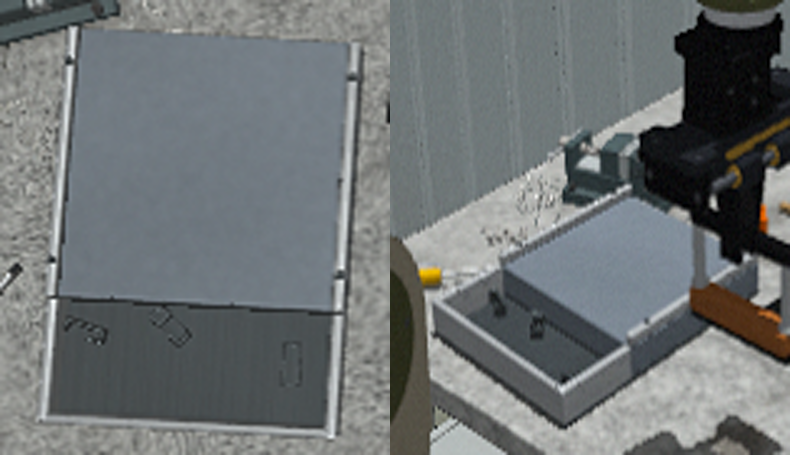

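All three chips are in the trough, at (85,330), (170,325) and (291,363) in the left half. The scraper block is wider than the prongs, so it has to go in from outside: bar centre at about 0.18 with the prongs through the opening, then lower.

```bash
python3 -m inch '[[0,0,0,0,0,0.9],[0,0,0,0,0,0.9],[0,0,0,0,0,0.9],[0,0,0,0,0,0.9],[0,0,0,0,0,0.9]]' >/dev/null
python3 -m inch '[[0,0,0,0,0,0.9],[0,0,0,0,0,0.9],[0,0,0,0,0,0.9],[0,0,0,0,0,0.4],[0,0,0,0,0,0]]' >/dev/null
python3 -m inch '[[0,0,0,0,0,0],[0,0,0,0,0,0],[0,0,0,0,0,0],[0,0,0,0,0,0],[0,0,0,0,0,0]]' >/dev/null
python3 plan.py .4428 -.2402 .182 .589;python3 blk.py
```

```text
t 34.92 grasp [ 0.379  -0.1283  0.2174] a 0.5881 zaxis [0.     0.0001] w 0.0131 f [ 0.2  0.4 -1.2] grip 44.9 j7 -0.84
turn units -0.01  shift units after turn [-0.23  3.21  0.89]  now [-0.22  3.21  0.89]
[311.48730469 248.85481262] [ 0.55564887 -0.03789318  0.035     ] [(np.float64(0.022), np.float64(-0.11)), (np.float64(0.119), np.float64(-1.687))]
[349.54855347 221.81755066] [ 0.62664231 -0.14069359  0.035     ] [(np.float64(0.038), np.float64(-1.56)), (np.float64(0.056), np.float64(3.139))]
[222.18139648 205.63262939] [0.6691424  0.19300487 0.068     ] [(np.float64(0.059), np.float64(-1.473)), (np.float64(0.054), np.float64(-3.028))]
[310.125 207.75 ] [ 0.66632284 -0.03599972  0.035     ] [(np.float64(0.064), np.float64(-1.585)), (np.float64(0.069), np.float64(3.123))]
[272.44387817 224.35890198] [0.61844682 0.06245654 0.068     ] [(np.float64(0.156), np.float64(-0.107)), (np.float64(0.092), np.float64(-1.694))]
```

```bash
python3 -m inch '[[-0.05,0.64,0.18,0,0,0],[-0.05,0.64,0.18,0,0,0],[-0.05,0.64,0.18,0,0,0],[-0.05,0.64,0.18,0,0,0],[-0.03,0.64,0.17,0,0,0]]' >/dev/null
python3 -m inch '[[0,0,0,0,0,0],[0,0,0,0,0,0],[0,0,0,0,0,0],[0,0,0,0,0,0],[0,0,0,0,0,0]]' >/dev/null
python3 plan.py .4428 -.2402 .182 .589
python3 - <<'E'
from h import *
a=snap('top')['pixels'];s=snap('scene')['pixels']
cv2.imwrite('pics/c7.png',np.hstack([cv2.resize(a[180:330,280:470],(400,316),interpolation=2),cv2.resize(s[250:360,310:450],(400,316),interpolation=2)])[:,:,::-1])
E
```

```text
t 35.8 grasp [ 0.4423 -0.2392  0.1822] a 0.5885 zaxis [0.0008 0.0006] w 0.0135 f [ 0.8 -0.4 -2.6] grip 44.9 j7 -0.52
turn units -0.0  shift units after turn [0.   0.03 0.  ]  now [0.   0.03 0.  ]
```

View pics/c7.png

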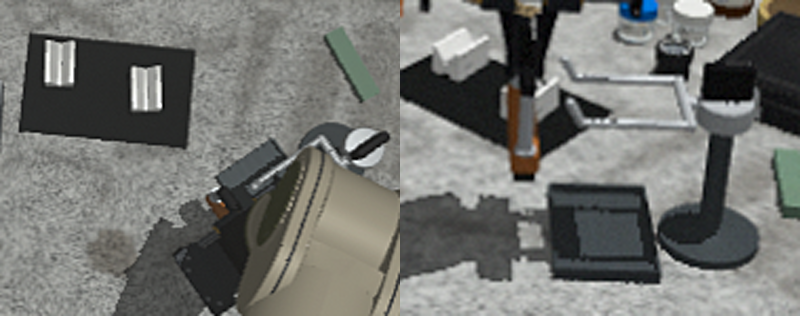

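The knocked V-block now sits at crop (60,62), near the mat's rear edge. The scraper is edge-on in front of the prong tips and upright. I'll insert it now.

```bash
python3 -m inch '[[0,0.2,0,0,0,0],[0,0.25,0,0,0,0],[0,0.25,0,0,0,0],[0,0.25,0,0,0,0],[0,0.25,0,0,0,0]]' 
python3 -m inch '[[0,0.25,0,0,0,0],[0,0.25,0,0,0,0],[0,0.2,0,0,0,0],[0,0,0,0,0,0],[0,0,0,0,0,0]]' 
python3 plan.py .4845 -.3025 .152 .589
python3 - <<'E'
from h import *
c=snap('top','top9.png');a=c['pixels'];s=snap('scene')['pixels']
cv2.imwrite('pics/c8.png',cv2.resize(s[255:355,330:455],(750,600),interpolation=2)[:,:,::-1])
np.set_printoptions(precision=4,suppress=True)
g=cv2.resize(a,None,fx=4,fy=4,interpolation=2);lo=g.min(2);m=np.zeros(lo.shape,np.uint8)
m[180*4:225*4,297*4:322*4]=lo[180*4:225*4,297*4:322*4]>165
for k in cv2.findContours(cv2.morphologyEx(cv2.morphologyEx(m,2,np.ones((9,9))),3,np.ones((15,15))),0,2)[0]:
    if cv2.contourArea(k)>1500:
        b=onz(c,(cv2.boxPoints(cv2.minAreaRect(k))-1.5)/4,.035);print('A',b[:,:2],b.mean(0))
E
```

```text
time: 36.32
ee_pos: [0.4695, -0.2811, 0.3457]
eef_rot: [0.957, 0.289, -0.0, 0.0]
ft_force: [0.1, 0.5, -2.2]
width: 0.0136
grip_force: 44.9
time: 36.73
ee_pos: [0.4844, -0.3036, 0.3456]
eef_rot: [0.957, 0.289, -0.0, -0.0]
ft_force: [0.0, -0.0, -2.2]
width: 0.0132
grip_force: 44.9
t 36.73 grasp [ 0.4843 -0.3037  0.1816] a 0.5867 zaxis [-0.0007 -0.0001] w 0.0132 f [ 0.  -0.  -2.2] grip 44.9 j7 -0.37
turn units -0.02  shift units after turn [ 0.02 -0.02  0.74]  now [ 0.02 -0.02  0.74]
A [[ 0.6344 -0.012 ]
 [ 0.6873 -0.0142]
 [ 0.6857 -0.0502]
 [ 0.6329 -0.0479]] [ 0.6601 -0.0311  0.035 ]
```

View pics/c8.png

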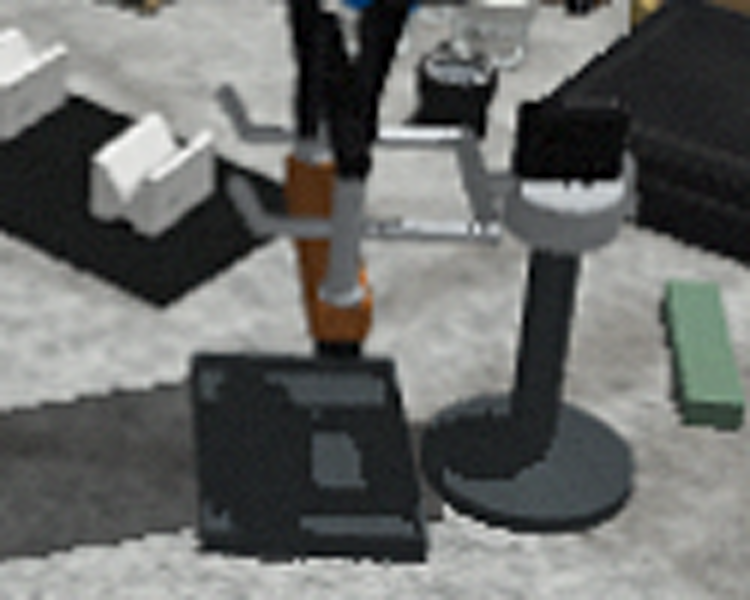

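The prongs pass through the opening, with the near post outside the near prong. The knocked block at (0.660,-0.031) is upright and well within the mat. Lowering.

```bash
python3 -m inch '[[0,0,0.15,0,0,0],[0,0,0.2,0,0,0],[0,0,0.2,0,0,0],[0,0,0.15,0,0,0],[0,0,0.04,0,0,0]]' 
python3 -m inch '[[0,0,0.01,0,0,0],[0,0,0.01,0,0,0],[0,0,0,0,0,0],[0,0,0,0,0,0],[0,0,0,0,0,0]]' 
python3 plan.py .4845 -.3025 .152 .589
```

```text
time: 37.25
ee_pos: [0.4842, -0.303, 0.3151]
eef_rot: [0.957, 0.29, -0.0, -0.0]
ft_force: [-1.9, 2.4, 6.1]
width: 0.0138
grip_force: 44.9
time: 37.67
ee_pos: [0.4845, -0.3032, 0.3156]
eef_rot: [0.957, 0.29, 0.0, 0.0]
ft_force: [-0.5, 0.8, -0.5]
width: 0.0133
grip_force: 44.9
t 37.67 grasp [ 0.4845 -0.3032  0.1516] a 0.5875 zaxis [0.0004 0.    ] w 0.0133 f [-0.5  0.8 -0.5] grip 44.9 j7 -0.36
turn units -0.01  shift units after turn [ 0.01 -0.01 -0.01]  now [ 0.01 -0.01 -0.01]
```

```bash
python3 -m inch '[[0,0,0,0,0,0],[0,0,0,0,0,0],[0,0,0,0,0,0],[0,0,0,0,0,0],[0,0,0,0,0,0]]' 0
python3 -m inch '[[0,0,0,0,0,0],[0,0,-0.2,0,0,0],[0,0,-0.4,0,0,0],[0,0,-0.8,0,0,0],[0,0,-0.9,0,0,0]]'
python3 -m inch '[[0,0,-0.9,0,0,0],[0,-0.6,-0.7,0,0,0],[0,-0.9,0,0,0,0],[0,-0.9,0,0,0,0],[0,-0.9,0,0,0,0]]' >/dev/null
python3 -m inch '[[0,-0.9,0,0,0,0],[0,-0.9,0,0,0,0],[0,-0.5,0,0,0,0],[0,0,0,0,0,0],[0,0,0,0,0,0]]' >/dev/null
python3 - <<'E'
from h import *
a=snap('top')['pixels'];s=snap('scene')['pixels']
cv2.imwrite('pics/c9.png',np.hstack([cv2.resize(a[180:340,170:470],(400,320),interpolation=2),cv2.resize(s[250:360,310:450],(400,320),interpolation=2)])[:,:,::-1])
E
```

```text
time: 38.08
ee_pos: [0.4844, -0.3033, 0.3154]
eef_rot: [0.957, 0.289, 0.0, 0.0]
ft_force: [-0.1, -0.2, -0.2]
width: 0.0381
grip_force: 0.0
time: 38.5
ee_pos: [0.4839, -0.303, 0.4077]
eef_rot: [0.957, 0.289, -0.001, -0.001]
ft_force: [1.4, 0.1, 0.7]
width: 0.0433
grip_force: 0.0
```

View pics/c9.png

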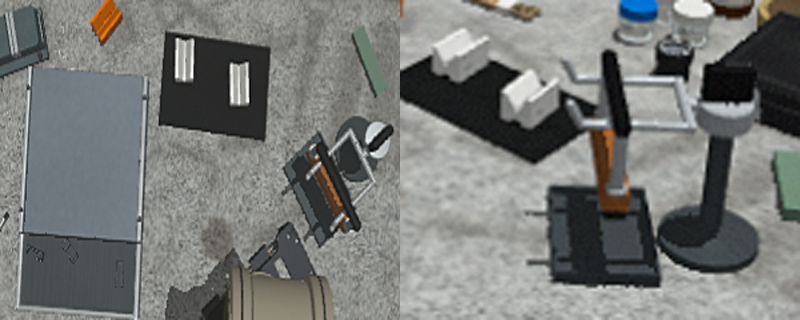

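The scraper hangs on both prongs, both blocks stand on the mat, and three chips are in the trough. I'll let it settle and check the tilt numerically.

```bash
for i in 1 2 3 4; do python3 -m inch '[[0,0,0,0,0,0],[0,0,0,0,0,0],[0,0,0,0,0,0],[0,0,0,0,0,0],[0,0,0,0,0,0]]' >/dev/null; done
python3 - <<'E'
from h import *
np.set_printoptions(precision=1,suppress=True)
u=np.array([-.556,.831,0]);v=np.array([.831,.556,0]);h=np.array([.4845,-.3025,0])
for n,roi in(('scene',(480,0,0)),('top',0)):
    c=snap(n);g=c['pixels'].astype(int);m=(g[...,0]>g[...,2]*2)&(g[...,0]>g[...,1]*1.35)&(g[...,0]>60)
    for t in(-.2,0,.2):
        P=[h+u*(s*.012)+v*(w*.062)+[0,0,z]+u*np.tan(t)*(z-.15) for s in(-1,1) for w in(-1,1) for z in(.075,.092)]
        q=proj(c,P);print(n,t,'box',q.min(0),q.max(0))
    q=proj(c,[h+[0,0,.08]])[0].astype(int)
    k=np.zeros_like(m);k[q[1]-30:q[1]+30,q[0]-40:q[0]+40]=1;y,x=np.nonzero(m&k);print('orange',x.min(),y.min(),x.max(),y.max())
E
```

```text
scene -0.2 box [369.7 288.1] [385.5 321.5]
scene 0 box [375.5 288.2] [390.6 321.7]
scene 0.2 box [380.6 288.3] [396.4 321.8]
orange 377 295 390 322
top -0.2 box [392.3 252.6] [431.2 299.2]
top 0 box [397.1 250. ] [434.9 295.9]
top 0.2 box [401.9 247.2] [438.6 293.2]
orange 400 257 430 295
```

Both views put the tilt at about 0.0 to 0.05 rad, so it hangs upright. Handing in.

```bash
python3 -c "
from bench import job
print(job.close_job())"
```

```text
the job is handed in; nothing more can be done
None
```

The job is handed in at about 41 s of the 200 s limit, with no verdict returned: both V-blocks stand on the mat, all three chips are in the trough, and the hook points over the dish with the scraper hanging upright on both prongs.

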